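Level the cot-side stool

TASK

The folding stool that serves as the cot's nightstand leans towards its levelling foot. Lay the spirit level lengthways on the bare middle slat of the seat and let go of it, then turn the blue knob of the levelling foot until the bubble sits between its two black lines. Last, press the level firmly (about 10 N) down on the slat with the fingers and finish while still pressing, with the bubble still between the lines; leave the elephant, hairbrush, teether and sippy cup where they are.

Things in the scene. Friction and masses are not known exactly. Their poses are not given: they have to be found in the camera images.
- level_center (a point): centre of a yellow spirit level 230 mm long (x), 24 wide (y), 42 high (z), 0.35 kg, black end caps, standing on its flat underside on the floor at the stool's +y side. The flat top is 21 mm above this point; a 60 mm vial with the bubble is let into the middle of the top, read from above; the shoulders 36 to 115 mm either side of the middle are solid
- bubble (a joint): bubble's position (m) along the level's own +x from the vial's middle; it runs to the higher end, 2.6 mm per 0.001 rad of slope, and settles in 2 s; 0 is level; the 14 mm bubble is clear between the black lines (19 mm apart) within 0.0025 either way; the vial ends at 0.020
- stool: the folding beech stool, standing on the floor: seat 250 mm (x) by 300 mm (y), its top 220 mm up, on crossed legs. Origin on the floor under the middle of the seat. Its +y side stands on a floor bar, its -y side on the single levelling foot; it leans a little (under 0.006 rad) down to the -y side. It stays where it stands, only its lean changes
- slat_mid (a point): middle of the top face of the middle one of the seat's five slats, 42 mm wide (x) and 300 mm long (y), 10 mm gaps between the slats; x and y axes as the stool's
- knob_grip (a point): centre of the blue fluted knob on the levelling foot's upright spindle, 205 mm from the stool's middle on its -y side: 46 mm diameter, 30 mm high, bracket 18 mm under it. Turns in place (0.12 N m friction); clockwise seen from above lifts the -y side 4 mm a turn: the bubble of a level along the slat moves 5 mm per rad to the -y end. 0.9 to 2.3 rad clockwise are needed
- elephant_center (a point): centre of a ceramic elephant figurine standing on the seat, 95 mm long, 40 mm wide, 61 mm high; leave it alone
- hairbrush_center (a point): middle of a steel baby hairbrush lying on the seat along the slats, 165 mm long (its x), 36 mm wide, 26 mm high; leave it alone
- cup_center (a point): centre of a closed sippy cup standing on the floor, 72 mm diameter, 115 mm high, with two handles 117 mm across; leave it alone
- teether_center (a point): centre of a ring teether lying on the floor, 76 mm across, 14 mm thick; leave it alone
Things that resemble listed ones, but are neither listed nor needed, are in the scene too. Of the things like the part that bears level_center, leave any that is purple; of the rest the larger one is meant.

How it is judged:
On the way, in this order (a step that is already met when the one before it is completed fails the run):
1. the level lies lengthways on the middle slat and is let go (x of level_center in the frame of slat_mid between -0.012 and 0.012 m and y of level_center in the frame of slat_mid between -0.04 and 0.04 m and z of level_center in the frame of slat_mid between 0.018 and 0.024 m and angle between the x axis of level_center and the y axis of slat_mid, either way round below 0.12 rad and contact force between level and stool above 1 N and contact force between the fingers and level below 0.2 N), for 0.3 s.
2. the foot is turned until the stool is level and the bubble sits between the lines, with nobody touching the level (angle between slat_mid's own z axis and vertical below 0.0012 rad and value of joint bubble between -0.0025 and 0.0025 m and contact force between level and stool above 1 N and contact force between the fingers and level below 0.2 N), for 0.3 s.
At the end, for the whole second after the job is handed in: Fingers press the level down (3 to 25 N; 7 to 30 N on the slat); it lies flat on the middle slat, its middle within 12 mm of the slat's centre line and 40 mm along it, aligned within 0.12 rad; bubble within 2.5 mm of the middle, seat level within 0.0012 rad (angle between slat_mid's own z axis and vertical below 0.0012 rad and value of joint bubble between -0.0025 and 0.0025 m and contact force between the fingers and level between 3 and 25 N and contact force between level and stool between 7 and 30 N and x of level_center in the frame of slat_mid between -0.012 and 0.012 m and y of level_center in the frame of slat_mid between -0.04 and 0.04 m and z of level_center in the frame of slat_mid between 0.018 and 0.024 m and angle between the x axis of level_center and the y axis of slat_mid, either way round below 0.12 rad); the arm keeps its last pose, push and grip.
It fails at once if a bystander is moved more than 15 mm (elephant, hairbrush, sippy cup or teether) (distance of any of elephant_center, hairbrush_center, cup_center, teether_center from where it was at the start of the episode above 0.015 m).
It fails at once if the level is pressed or struck hard on the stool (over 60 N) (contact force between level and stool above 60 N).
It also fails if it takes over 72 s, if anything falls off the work surface, if the arm or the gripper's body presses on something with over 40 N, if the wrist force passes 120 N, or if a joint passes its speed limit or range.

ROBOT

A 7-joint arm with a two-finger parallel gripper is mounted at the origin on the work surface. World frame = base frame: x ahead of the robot, y to its left, z up, the work surface at z = 0. Lengths are in m, angles in rad, forces in N, time in s.
With the tool pointing down it reaches from about 0.35 to 0.9 m from the base axis. Payload 8.1 kg.
Tool frame: the origin (TCP) lies midway between the tips of the shut fingers; the grasp point (between the pads) lies 19 mm behind it; z points along the fingers, y is the line along which they close (so a half turn about z gives the same grasp; the last joint's range is limited). The gripper opens to 92 mm and grips with 3 to 60 N. Pads are 19 mm wide; open, the fingers measure 130 mm over their backs; the gripper's body (75 mm by 190 mm) begins 47 mm behind the grasp point.
Start: joints at [1.18, 0.434, 0.025, 1.573, -0.012, 1.134, -0.075], TCP at [0.177, -0.599, 0.227] pointing down, gripper open.
Joint ranges: [-2.62, 2.62], [-0.44, 2.09], [-1.27, 1.32], [0.08, 2.57], [-1.32, 4.46], [0.12, 2], [-2.74, 2.74]. Speed limits (rad/s): [2.22, 2.22, 3.01, 3.01, 3.14, 3.14, 3.14].

INTERFACE

Orientations are given as a rotation vector (axis times angle).
In Python, from cell import observe, get_image, camera_model, sign_off, recognise, silhouettes gives the robot as it stands.
- The arm moves only by the tool apply_moves, never from a script. Its argument "motion" is a list of rows, each an object of numbers: "x", "y", "z": the shift along the world's x, y, z in cm; "yaw": the turn about the world's z in degrees; "hand": the opening, from -1 (shut) to 1 (fully open), so that 0 is half open. In form: [{"x": .., "y": .., "z": .., "yaw": .., "hand": ..}, ...]. A call has 1 to 10 rows; each row is the pose to reach, as a shift and turn from the pose commanded when the call began; what a row does not reach only later rows make up. A row lasts 1/8 s, in which the tool goes at most 62.5 mm and 10.7 degrees, less where a joint would pass 70% of its speed; a pose out of reach is approached as far as the arm can. A call with a gripper value outside its range is refused whole. The fingers move at their own pace and stop on an object; "newtons" is the grip in N (left out, the last holds). Time passes only in rows, so rows that repeat a pose let the fingers close. It gives the time, the measured TCP pose, the force, the opening and the grip force at its end, in the units of the state.
- observe(): the state, without advancing time (a new reading comes with each control period).
- get_image(name): name is "scene" or "top" or "wrist"; returns the picture (400x640x3 uint8, blue, green, red); there is no depth.
- camera_model(name): a dict with "camera_matrix" (3x3 intrinsics, pixels), "T" (4x4, takes a point from camera to world coordinates). Camera axes: x right, y up, looking along -z (the intrinsics and any distortion apply to the point x, -y, -z); pixel columns grow to the right and rows downward; lengths in m; the calibration is good to about 2 mm. A picture is of the moment at which its call begins: read the wrist's pose just before it. camera_model takes no time and is no camera call; for the wrist camera it gives the pose at the moment of the call.
- sign_off(): hands the job in; it is judged then, once.
Trained networks look in the newest picture that a camera, given by its name, has taken for a name from the list of things; names that differ only in an ending like _2 or _b are one class to them, and where a whole thing is asked for, a point or a joint stands for the part that bears it (a point fixed in the world has none). Each returns a list of dicts, best first, with "p" (0 to 1); they miss things now and then, are a little off and sometimes report something else, mostly with a low value. They report only what shows in the picture. A call takes as long as a camera call. They do not tell look-alikes from the thing itself.
- recognise(query, camera): "rect" ([left, top, right, bottom] in pixels, round what is visible of it).
- silhouettes(query, camera): "mask" (400x640 bool, what is visible of it) and "rect" ([left, top, right, bottom] in pixels, round what is visible of it).
The state is a dict: "clock": time; "joints": joint angles; "dq": joint speeds; "joint_efforts": joint torques, N m; "position": TCP position; "ee_rot": TCP orientation; "force": force on the tool from outside, world axes, zero at the start; "ft_torque": the same for the moment, N m; "width": opening from 0.0 (shut) to 1.0 (fully open); "gripper_force": force on a finger pad.
Only numpy, scipy, OpenCV 4.12 (cv2) and the standard library are available. Lean on these libraries where they do the work, as an engineer would, in place of code of your own. Each camera call takes 0.05 s, during which the arm holds its last target. There are 200 camera calls.

## Working session

There is one attempt and no reset: what is moved stays moved. The work goes in short steps, Python scripts to look and compute and a tool call to move; the robot and the scene stay as the last step left them, time stands still between calls to the robot, and variables do not carry over. Pictures are saved under pics/ and viewed, at most 10 in all, crops included, and the job is handed in when it is done.

Besides the shell and the picture viewer there is one more tool, called by a JSON object that holds its "fn" and its "kwargs", one argument or row to a line. apply_moves: Moves the arm, as the interface text tells. Its arguments: {"type":"object","properties":{"motion":{"type":"array","items":{"type":"object","properties":{"x":{"type":"number"},"y":{"type":"number"},"z":{"type":"number"},"yaw":{"type":"number"},"hand":{"type":"number"}}}},"newtons":{"type":"number"}},"required":["motion"]}

```bash
mkdir -p pics; ls
cat > h.py <<'E'
import numpy as np, cv2
from cell import *
def proj(P,cam):
    m=camera_model(cam);K=np.array(m["camera_matrix"]);T=np.array(m["T"])
    p=np.linalg.inv(T)@np.append(P,1);q=K@np.array([p[0],-p[1],-p[2]]);return q[:2]/q[2]
def back(uv,z,cam,m=None):
    m=m or camera_model(cam);K=np.array(m["camera_matrix"]);T=np.array(m["T"])
    d=np.linalg.inv(K)@np.array([uv[0],uv[1],1.]);d=T[:3,:3]@np.array([d[0],-d[1],-d[2]]);o=T[:3,3]
    return o+d*(z-o[2])/d[2]
E
python3 - <<'E'
from h import *
o=observe();print(o)
for c in("scene","top"):
    im=get_image(c);cv2.imwrite(f"pics/{c}0.png",im);m=camera_model(c);print(c,np.round(m["camera_matrix"],1).tolist(),np.round(m["T"],3).tolist(), [k for k in m])
    for q in("level_center","knob_grip","slat_mid","stool","elephant_center","hairbrush_center","cup_center","teether_center"):
        print(q,[(round(float(r["p"]),2),np.round(r["rect"]).tolist()) for r in recognise(q,c)])
E
```

```text
pics
{'clock': 0.0, 'joints': array([ 1.18041084,  0.43521534,  0.0250129 ,  1.57407841, -0.01159982,
        1.1339743 , -0.07510115]), 'dq': array([ 6.70567426e-05, -1.03257085e-03,  3.46766187e-04,  1.72354868e-03,
        8.57417557e-04,  6.26551609e-04,  1.26167623e-03]), 'joint_efforts': array([-4.71962594e-04, -6.67852235e+01,  9.84998681e-01, -3.14464045e+01,
       -6.06068177e-02,  4.26412420e-02,  1.91752433e-04]), 'position': array([ 0.17717779, -0.59884738,  0.2259574 ]), 'ee_rot': array([-3.10768037e+00, -4.50115100e-01,  5.85456565e-04]), 'force': array([-0.57638218, -0.22066614,  1.11288077]), 'ft_torque': array([ 0.01563194,  0.01054779, -0.04087661]), 'gripper_force': 0.0, 'width': 0.998370975501244}
scene [[458.5, 0.0, 321.2], [0.0, 458.5, 200.4], [0.0, 0.0, 1.0]] [[-0.79, -0.515, 0.332, 1.011], [0.613, -0.674, 0.413, 0.677], [0.011, 0.53, 0.848, 1.339], [0.0, 0.0, 0.0, 1.0]] ['camera_matrix', 'T']
level_center [(0.82, [381.0, 233.0, 409.0, 307.0]), (0.77, [356.0, 303.0, 370.0, 384.0]), (0.5, [440.0, 224.0, 461.0, 272.0])]
knob_grip [(0.57, [270.0, 100.0, 283.0, 15
[... 333 characters left out ...]
 301.0, 196.0])]
top [[409.1, 0.0, 326.1], [0.0, 409.1, 200.2], [0.0, 0.0, 1.0]] [[-0.028, 0.987, -0.16, 0.34], [-1.0, -0.028, 0.005, 0.101], [0.001, 0.16, 0.987, 1.305], [0.0, 0.0, 0.0, 1.0]] ['camera_matrix', 'T']
level_center [(0.89, [207.0, 268.0, 235.0, 320.0]), (0.8, [177.0, 137.0, 233.0, 185.0]), (0.56, [207.0, 207.0, 276.0, 247.0])]
knob_grip [(0.7, [431.0, 204.0, 461.0, 225.0])]
slat_mid [(0.92, [308.0, 152.0, 443.0, 256.0])]
stool []
elephant_center [(0.96, [328.0, 158.0, 364.0, 173.0])]
hairbrush_center [(0.74, [325.0, 231.0, 389.0, 249.0]), (0.52, [309.0, 153.0, 442.0, 258.0])]
cup_center [(0.73, [251.0, 123.0, 274.0, 164.0])]
teether_center [(0.49, [297.0, 122.0, 319.0, 143.0])]
```

Run:
```python
from h import *
im=cv2.imread("pics/top0.png");c=im[110:335,160:480];cv2.imwrite("pics/topc.png",cv2.resize(c,None,fx=2.5,fy=2.5,interpolation=cv2.INTER_CUBIC))
```

```text
(no output)
```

View pics/topc.png

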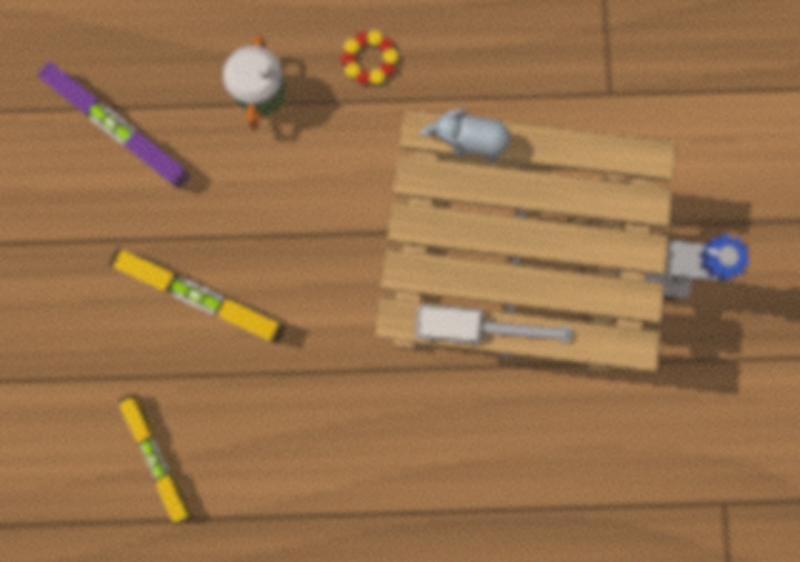

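View pics/scene0.png

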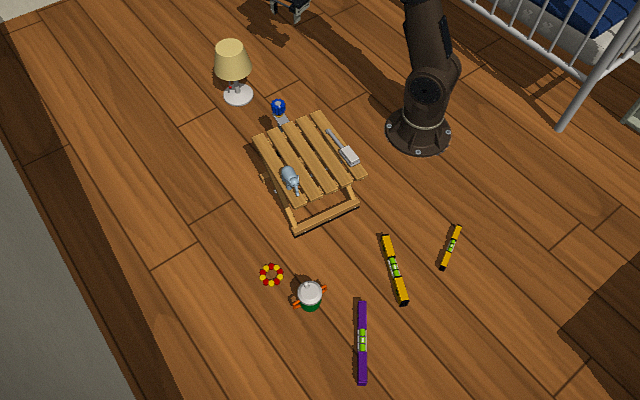

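The wanted thing could be any of three levels in the top picture. The purple one at (205,161) is excluded, and the smaller yellow one at (221,293) is a look-alike. The larger yellow one at (241,227) is the target. The seat spans about (310..430, 154..258), the blue knob is at (450,212), and the elephant and hairbrush are on the outer slats.

```bash
cat > m.py <<'E'
from h import *
from scipy.optimize import least_squares
im=cv2.imread("pics/top0.png");sc=cv2.imread("pics/scene0.png")
def hs(i,lo,hi): return cv2.inRange(cv2.cvtColor(i,cv2.COLOR_BGR2HSV),lo,hi)
def cen(mask,rect):
    z=np.zeros_like(mask);l,t,r,b=[int(v) for v in rect];z[t:b,l:r]=mask[t:b,l:r];m=cv2.moments(z,True);ys,xs=np.nonzero(z)
    return np.array([m["m10"],m["m01"]])/m["m00"],z
# level
for nm,r in(("big",(203,203,280,251)),("small",(203,264,239,324)),("purple",(173,133,237,189))):
    g,_=cen(hs(im,(30,90,90),(60,255,255)),r);c=back(g,.042,"top")
    y=hs(im,(18,120,80),(32,255,255)) if nm!="purple" else hs(im,(125,80,40),(165,255,255))
    _,z=cen(y,r);P=np.argwhere(z)[:,::-1].astype(np.float32)
    W=np.array([back(p,.042,"top")[:2] for p in P]);mu=W.mean(0);u,s,vt=np.linalg.svd(W-mu);d=vt[0];pr=(W-mu)@d
    print(nm,"green",c.round(4),"mean",mu.round(4),"dir",np.degrees(np.arctan2(d[1],d[0])).round(1),"yellow len",np.ptp(pr).round(3))
# knob triangulate
a,_=cen(hs(im,(100,120,60),(125,255,255)),(425,198,467,232));b,_=cen(hs(sc,(100,120,60),(125,255,255)),(265,92,292,122))
f=lambda X:np.r_[proj(X,"top")-a,proj(X,"scene")-b]
k=least_squares(f,[.4,-.2,.15]);print("knob",a,b,k.x.round(4),k.fun.round(2))
# stool seat corners
C=np.array([[403,112],[674,145],[658,370],[377,337]])/2.5+[160,110]
W=np.array([back(p,.22,"top") for p in C]);print(W.round(4),W.mean(0).round(4),np.linalg.norm(W-np.roll(W,-1,0),axis=1).round(3))
E
python3 m.py
```

```text
big green [0.4666 0.3699 0.042 ] mean [0.4667 0.3693] dir -116.4 yellow len 0.225
small green [0.2702 0.419  0.042 ] mean [0.2676 0.4164] dir -154.5 yellow len 0.164
purple green [0.6896 0.4792 0.042 ] mean [0.6876 0.4754] dir -130.0 yellow len 0.234
knob [449.69090909 213.06363636] [277.82236842 106.80921053] [ 0.4701 -0.2307  0.2341] [ 0.11 -0.1   0.17  0.06]
[[ 0.6417  0.1044  0.22  ]
 [ 0.5965 -0.1895  0.22  ]
 [ 0.3547 -0.1561  0.22  ]
 [ 0.3975  0.1383  0.22  ]] [ 0.4976 -0.0257  0.22  ] [0.297 0.244 0.297 0.247]
```

Run:
```python
from h import *
print("lamp base",back((238,95),0.01,"scene").round(3),"shade if z=.3",back((231,50),.3,"scene").round(3))
for q,uv,z in(("eleph",(346,165),.25),("brush",(357,240),.235),("cup",(262,142),.1),("teether",(308,132),.01)):print(q,back(uv,z,"top").round(3))
m=camera_model("wrist");print(np.round(m["T"],3).tolist(),np.round(m["camera_matrix"],1).tolist())
```

```text
lamp base [ 0.451 -0.563  0.01 ] shade if z=.3 [ 0.48  -0.483  0.3  ]
eleph [0.604 0.039 0.25 ]
brush [0.406 0.017 0.235]
cup [0.72  0.284 0.1  ]
teether [0.779 0.147 0.01 ]
[[0.283, 0.917, 0.282, 0.254], [-0.959, 0.271, 0.082, -0.576], [-0.001, -0.294, 0.956, 0.385], [0.0, 0.0, 0.0, 1.0]] [[307.5, 0.0, 314.1], [0.0, 307.5, 198.5], [0.0, 0.0, 1.0]]
```

{"fn": "apply_moves", "kwargs": {
  "motion": [
    {"z": 5},
    {"x": 2, "y": 4, "z": 10},
    {"x": 5, "y": 9, "z": 14},
    {"x": 9, "y": 14, "z": 18},
    {"x": 13, "y": 19, "z": 20},
    {"x": 17, "y": 24, "z": 22},
    {"x": 21, "y": 29, "z": 22},
    {"x": 25, "y": 34, "z": 22}
  ]
}}

```text
schema error: expected keys x, y, z, yaw, hand
```

{"fn": "apply_moves", "kwargs": {
  "motion": [
    {"x": 0, "y": 0, "z": 5, "yaw": 0, "hand": 1},
    {"x": 1, "y": 4, "z": 10, "yaw": 0, "hand": 1},
    {"x": 5, "y": 9, "z": 14, "yaw": 5, "hand": 1},
    {"x": 9, "y": 14, "z": 17, "yaw": 10, "hand": 1},
    {"x": 13, "y": 19, "z": 18, "yaw": 20, "hand": 1},
    {"x": 17, "y": 24, "z": 18, "yaw": 30, "hand": 1},
    {"x": 21, "y": 29, "z": 18, "yaw": 40, "hand": 1},
    {"x": 25, "y": 34, "z": 18, "yaw": 47, "hand": 1},
    {"x": 27, "y": 39, "z": 18, "yaw": 47, "hand": 1},
    {"x": 29, "y": 44, "z": 18, "yaw": 47, "hand": 1}
  ]
}}

```text
clock: 2.15
position: [0.4639, -0.1672, 0.4068]
ee_rot: [2.672, 1.652, 0.0]
force: [0.6, -0.2, -0.3]
width: 1.003
gripper_force: 0.0
```

Run:
```python
from h import *
o=observe();print(o["clock"],o["position"].round(3),o["joints"].round(2),o["ee_rot"].round(3))
```

```text
2.15 [ 0.464 -0.167  0.407] [ 0.58  0.15 -0.4   1.54  0.06  1.46 -0.29] [2.672 1.652 0.   ]
```

{"fn": "apply_moves", "kwargs": {
  "motion": [
    {"x": 0, "y": 6, "z": 0, "yaw": 0, "hand": 1},
    {"x": 0, "y": 12, "z": 0, "yaw": 0, "hand": 1},
    {"x": 0, "y": 18, "z": 0, "yaw": 0, "hand": 1},
    {"x": 0, "y": 24, "z": 0, "yaw": 0, "hand": 1},
    {"x": 0, "y": 30, "z": 0, "yaw": 0, "hand": 1},
    {"x": 0, "y": 36, "z": 0, "yaw": 0, "hand": 1},
    {"x": 0, "y": 42, "z": -4, "yaw": 0, "hand": 1},
    {"x": 0, "y": 48, "z": -9, "yaw": 0, "hand": 1},
    {"x": 0, "y": 53, "z": -13, "yaw": 0, "hand": 1},
    {"x": 0, "y": 53, "z": -13, "yaw": 0, "hand": 1}
  ]
}}

```text
clock: 3.4
position: [0.4615, 0.3632, 0.2742]
ee_rot: [-2.668, -1.656, 0.005]
force: [-0.2, -0.8, 0.6]
width: 1.002
gripper_force: 0.0
```

Run:
```python
from h import *
from m import hs
o=observe();print(o["clock"],o["position"].round(4),o["joints"].round(2),o["ee_rot"].round(3))
m=camera_model("wrist");im=get_image("wrist");cv2.imwrite("pics/w1.png",im)
for r in silhouettes("level_center","wrist"):
    print(r["p"],np.round(r["rect"]))
    z=(hs(im,(30,90,90),(60,255,255))>0)&r["mask"].astype(bool);P=np.argwhere(z)[:,::-1]
    y=((hs(im,(18,120,80),(60,255,255))>0)&r["mask"].astype(bool)).astype(np.uint8)
    if len(P)>20:
        print("green",P.mean(0),back(P.mean(0),.042,"wrist",m).round(4))
        Q=np.array([back(p,.042,"wrist",m)[:2] for p in np.argwhere(y)[:,::-1][::3]]);mu=Q.mean(0);d=np.linalg.svd(Q-mu,full_matrices=False)[2][0];print("yel",mu.round(4),np.degrees(np.arctan2(d[1],d[0])),np.ptp((Q-mu)@d),np.ptp((Q-mu)@[-d[1],d[0]]))
```

```text
big green [0.4666 0.3699 0.042 ] mean [0.4667 0.3693] dir -116.4 yellow len 0.225
small green [0.2702 0.419  0.042 ] mean [0.2676 0.4164] dir -154.5 yellow len 0.164
purple green [0.6896 0.4792 0.042 ] mean [0.6876 0.4754] dir -130.0 yellow len 0.234
knob [449.69090909 213.06363636] [277.82236842 106.80921053] [ 0.4701 -0.2307  0.2341] [ 0.11 -0.1   0.17  0.06]
[[ 0.6417  0.1044  0.22  ]
 [ 0.5965 -0.1895  0.22  ]
 [ 0.3547 -0.1561  0.22  ]
 [ 0.3975  0.1383  0.22  ]] [ 0.4976 -0.0257  0.22  ] [0.297 0.244 0.297 0.247]
3.4 [0.4615 0.3632 0.2742] [-0.26  0.43 -0.71  1.55  0.29  1.27 -1.48] [-2.668 -1.656  0.005]
0.86 [402.   0. 460.  96.]
green [443.36123348   9.94273128] [0.6697 0.461  0.042 ]
yel [0.6689 0.4604] -146.22434929883406 0.06986161483976182 0.01575229162499924
0.84 [131. 132. 214. 236.]
green [168.29901961 189.2745098 ] [0.2766 0.4244 0.042 ]
yel [0.2814 0.4258] -154.7851785730387 0.15861254494738541 0.022242020038826357
0.69 [308.  64. 331. 243.]
green [315.52475248 160.78811881] [0.467  0.3723 0.042 ]
yel [0.4728 0.3817] -116.40301825584856 0.216653688414578 0.02340040653744193
```

View pics/w1.png

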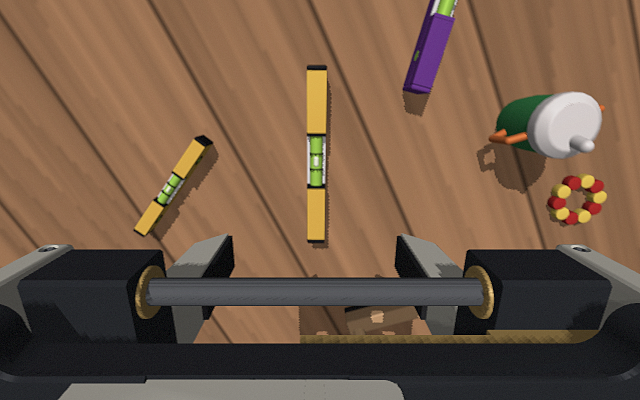

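{"fn": "apply_moves", "kwargs": {
  "motion": [
    {"x": 0, "y": 0, "z": -6, "yaw": 0, "hand": 0.3},
    {"x": 0, "y": 0, "z": -12, "yaw": 0, "hand": 0.3},
    {"x": 0, "y": 0, "z": -18, "yaw": 0, "hand": 0.3},
    {"x": 0, "y": 0, "z": -23, "yaw": 0, "hand": 0.3},
    {"x": 0, "y": 0, "z": -26.5, "yaw": 0, "hand": 0.3},
    {"x": 0, "y": 0, "z": -26.5, "yaw": 0, "hand": 0.3}
  ],
  "newtons": 30
}}

```text
clock: 4.25
position: [0.463, 0.3588, 0.0104]
ee_rot: [2.671, 1.65, -0.006]
force: [-0.6, 0.2, 0.3]
width: 0.647
gripper_force: 0.0
```

{"fn": "apply_moves", "kwargs": {
  "motion": [
    {"x": 0, "y": 0, "z": 0, "yaw": 0, "hand": -1},
    {"x": 0, "y": 0, "z": 0, "yaw": 0, "hand": -1},
    {"x": 0, "y": 0, "z": 0, "yaw": 0, "hand": -1},
    {"x": 0, "y": 0, "z": 0, "yaw": 0, "hand": -1},
    {"x": 0, "y": 0, "z": 0, "yaw": 0, "hand": -1}
  ],
  "newtons": 30
}}

```text
clock: 4.88
position: [0.4633, 0.3613, 0.0124]
ee_rot: [2.672, 1.653, 0.001]
force: [-1.5, -1.8, 6.9]
width: 0.26
gripper_force: 30.0
```

{"fn": "apply_moves", "kwargs": {
  "motion": [
    {"x": 0, "y": 0, "z": 4, "yaw": 0, "hand": -1},
    {"x": 0, "y": 0, "z": 9, "yaw": 0, "hand": -1},
    {"x": 0, "y": 0, "z": 14, "yaw": 0, "hand": -1},
    {"x": 0, "y": 0, "z": 20, "yaw": 0, "hand": -1},
    {"x": 0, "y": -2, "z": 26, "yaw": 0, "hand": -1},
    {"x": 0.5, "y": -5, "z": 31, "yaw": 0, "hand": -1},
    {"x": 1, "y": -9, "z": 34, "yaw": 4, "hand": -1},
    {"x": 1.5, "y": -14, "z": 34, "yaw": 8, "hand": -1},
    {"x": 2, "y": -19, "z": 34, "yaw": 12, "hand": -1},
    {"x": 2.5, "y": -24, "z": 34, "yaw": 15, "hand": -1}
  ],
  "newtons": 30
}}

```text
clock: 6.12
position: [0.4876, 0.1191, 0.3513]
ee_rot: [-2.431, -1.99, 0.002]
force: [0.7, -0.4, -3.2]
width: 0.257
gripper_force: 30.0
```

{"fn": "apply_moves", "kwargs": {
  "motion": [
    {"x": 0.3, "y": -4, "z": 0, "yaw": 1, "hand": -1},
    {"x": 0.6, "y": -8, "z": 0, "yaw": 2, "hand": -1},
    {"x": 1.1, "y": -12, "z": 0, "yaw": 3, "hand": -1},
    {"x": 1.1, "y": -14.2, "z": 0, "yaw": 3, "hand": -1},
    {"x": 1.1, "y": -14.2, "z": 0, "yaw": 3, "hand": -1},
    {"x": 1.1, "y": -14.2, "z": 0, "yaw": 3, "hand": -1}
  ],
  "newtons": 30
}}

```text
clock: 6.88
position: [0.4988, -0.0201, 0.3515]
ee_rot: [-2.379, -2.051, 0.0]
force: [0.3, -0.1, -3.3]
width: 0.258
gripper_force: 30.0
```

Run:
```python
from h import *
o=observe();print(o["clock"],o["position"].round(4),o["joints"].round(2),o["ee_rot"].round(3),o["force"].round(1),o["width"])
m=camera_model("wrist");im=get_image("wrist")
import pickle;pickle.dump(m,open("w2.pkl","wb"));cv2.imwrite("pics/w2raw.png",im)
# overlay expected seat
c=np.array([.499,-.0265]);ey=np.array([.148,.989]);ex=np.array([.989,-.148])
v=im.copy()
for a in(-2,-1,0,1,2):
    P=[c+ex*(a*.052+s*.021)+ey*t for s,t in((-1,-.15),(1,-.15),(1,.15),(-1,.15))]
    q=np.array([proj(np.append(p,.22),"wrist") for p in P]).round().astype(int)
    cv2.polylines(v,[q.reshape(-1,1,2)],True,(0,0,255),1)
cv2.imwrite("pics/w2.png",v)
get_image("top")
```

```text
6.875 [ 0.4988 -0.0201  0.3515] [ 0.49  0.21 -0.67  1.62  0.14  1.35 -0.35] [-2.379 -2.051  0.   ] [ 0.3 -0.1 -3.3] 0.25823446710136533
```

View pics/w2.png

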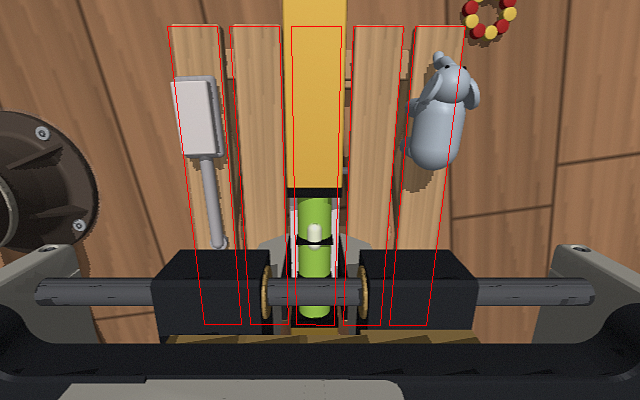

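{"fn": "apply_moves", "kwargs": {
  "motion": [
    {"x": 0, "y": 0, "z": -4, "yaw": 0, "hand": -1},
    {"x": 0, "y": 0, "z": -7.5, "yaw": 0, "hand": -1},
    {"x": 0, "y": 0, "z": -10, "yaw": 0, "hand": -1},
    {"x": 0, "y": 0, "z": -11, "yaw": 0, "hand": -1},
    {"x": 0, "y": 0, "z": -11.4, "yaw": 0, "hand": -1},
    {"x": 0, "y": 0, "z": -11.5, "yaw": 0, "hand": -1},
    {"x": 0, "y": 0, "z": -11.6, "yaw": 0, "hand": -1},
    {"x": 0, "y": 0, "z": -11.7, "yaw": 0, "hand": -1}
  ],
  "newtons": 30
}}

```text
clock: 7.98
position: [0.4995, -0.021, 0.2352]
ee_rot: [2.38, 2.05, 0.001]
force: [0.1, -0.2, -3.0]
width: 0.258
gripper_force: 30.0
```

{"fn": "apply_moves", "kwargs": {
  "motion": [
    {"x": 0, "y": 0, "z": -0.1, "yaw": 0, "hand": -1},
    {"x": 0, "y": 0, "z": -0.15, "yaw": 0, "hand": -1},
    {"x": 0, "y": 0, "z": -0.2, "yaw": 0, "hand": -1},
    {"x": 0, "y": 0, "z": -0.25, "yaw": 0, "hand": -1},
    {"x": 0, "y": 0, "z": -0.3, "yaw": 0, "hand": -1},
    {"x": 0, "y": 0, "z": -0.3, "yaw": 0, "hand": -1}
  ],
  "newtons": 30
}}

```text
clock: 8.72
position: [0.4993, -0.0211, 0.232]
ee_rot: [2.38, 2.05, 0.0]
force: [-2.1, -0.9, 1.2]
width: 0.259
gripper_force: 30.0
```

{"fn": "apply_moves", "kwargs": {
  "motion": [
    {"x": 0, "y": 0, "z": 0, "yaw": 0, "hand": 0.1},
    {"x": 0, "y": 0, "z": 0, "yaw": 0, "hand": 0.1},
    {"x": 0, "y": 0, "z": 0, "yaw": 0, "hand": 0.1},
    {"x": 0, "y": 0, "z": 2, "yaw": 0, "hand": 0.1},
    {"x": 0, "y": 0, "z": 5, "yaw": 0, "hand": 0.1},
    {"x": 0, "y": -3, "z": 8, "yaw": 0, "hand": 0.2},
    {"x": -0.5, "y": -6, "z": 10, "yaw": 0, "hand": 0.3},
    {"x": -1.5, "y": -10, "z": 10, "yaw": 0, "hand": 0.3},
    {"x": -1.5, "y": -10, "z": 10, "yaw": 0, "hand": 0.3},
    {"x": -1.5, "y": -10, "z": 10, "yaw": 0, "hand": 0.3}
  ],
  "newtons": 30
}}

```text
clock: 9.98
position: [0.4842, -0.1205, 0.3317]
ee_rot: [-2.38, -2.05, -0.001]
force: [0.3, -0.1, 0.1]
width: 0.654
gripper_force: 0.0
```

Run:
```python
from h import *
o=observe();print(o["clock"],o["position"].round(4),o["joints"].round(2),o["ee_rot"].round(3),o["force"].round(1),o["width"])
m=camera_model("wrist");im=get_image("wrist")
import pickle;pickle.dump(m,open("w3.pkl","wb"));cv2.imwrite("pics/w3raw.png",im)
q=proj(np.array([.5007,-.011,.262]),"wrist");print(q)
cv2.imwrite("pics/w3.png",im)
u,v=q.astype(int);c=im[max(0,v-90):v+90,u-60:u+60]
cc=cv2.resize(c,None,fx=3.2,fy=3.2,interpolation=cv2.INTER_CUBIC)
s=im[:, 100:540]
s=cv2.resize(s,(400,364))
out=np.zeros((max(cc.shape[0],364),cc.shape[1]+400,3),np.uint8);out[:cc.shape[0],:cc.shape[1]]=cc;out[:364,cc.shape[1]:]=s;cv2.imwrite("pics/w3c.png",out);print(out.shape,max(0,v-90),u-60)
for q in ("knob_grip","level_center"):print(q,[(r["p"],np.round(r["rect"]).tolist()) for r in recognise(q,"wrist")])
```

```text
9.975 [ 0.4842 -0.1205  0.3317] [ 0.65  0.21 -0.62  1.66  0.13  1.3  -0.14] [-2.38e+00 -2.05e+00 -1.00e-03] [ 0.3 -0.1  0.1] 0.6539902859163921
[314.21067215  58.18958311]
(474, 784, 3) 0 254
knob_grip [(0.63, [295.0, 303.0, 340.0, 334.0])]
level_center [(0.72, [296.0, 0.0, 337.0, 220.0]), (0.45, [412.0, 0.0, 491.0, 30.0])]
```

View pics/w3c.png

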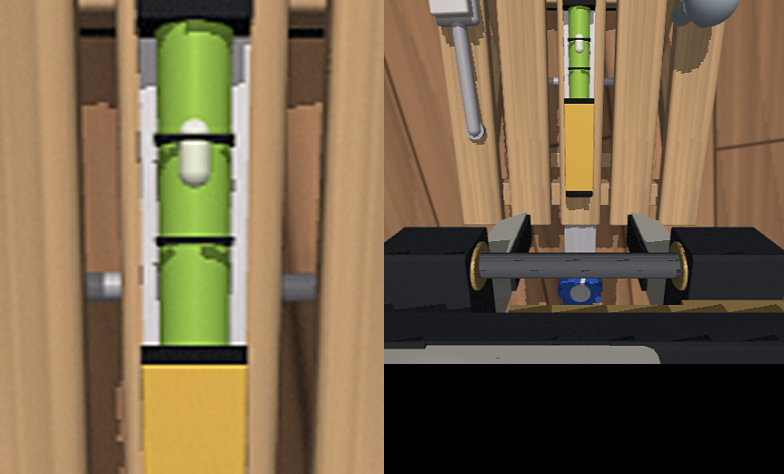

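{"fn": "apply_moves", "kwargs": {
  "motion": [
    {"x": 0.5, "y": 3, "z": 0, "yaw": 0, "hand": 0.3},
    {"x": 1, "y": 6, "z": 0, "yaw": 0, "hand": 0.3},
    {"x": 1, "y": 6, "z": 0, "yaw": 0, "hand": 0.3},
    {"x": 1, "y": 6, "z": 0, "yaw": 0, "hand": 0.3},
    {"x": 1, "y": 6, "z": 0, "yaw": 0, "hand": 0.3},
    {"x": 1, "y": 6, "z": 0, "yaw": 0, "hand": 0.3},
    {"x": 1, "y": 6, "z": 0, "yaw": 0, "hand": 0.3},
    {"x": 1, "y": 6, "z": 0, "yaw": 0, "hand": 0.3}
  ]
}}

```text
clock: 11.12
position: [0.4942, -0.0612, 0.3317]
ee_rot: [2.381, 2.05, 0.0]
force: [0.4, 0.2, 0.4]
width: 0.649
gripper_force: 0.0
```

```bash
cat > bub.py <<'E'
from h import *
def read(name):
    o=observe();m=camera_model("wrist");im=get_image("wrist");cv2.imwrite(f"pics/{name}.png",im)
    # sample top-face strip along the level axis (world), 0.25 mm steps; s grows to stool +y
    ey=np.array([np.cos(np.radians(A)),np.sin(np.radians(A)),0]);ex=np.array([ey[1],-ey[0],0])
    s=np.arange(-.045,.045,.00025);w=np.arange(-.003,.0031,.0005)
    P=np.array([[proj(C+ey*a+ex*b,"wrist") for b in (w[0],w[-1])] for a in s[[0,-1]]]).astype(np.float32).reshape(4,2)
    H=cv2.getPerspectiveTransform(np.float32([[0,0],[len(w)-1,0],[0,len(s)-1],[len(w)-1,len(s)-1]]),P)
    st=cv2.warpPerspective(im,H,(len(w),len(s)),flags=cv2.INTER_CUBIC|cv2.WARP_INVERSE_MAP)
    hsv=cv2.cvtColor(st,cv2.COLOR_BGR2HSV).astype(float);V=hsv[...,2].mean(1);S=hsv[...,1].mean(1)
    print(o["clock"],o["position"].round(4))
    for nm,msk in(("dark",V<75),("white",(S<110)&(V>120))):
        e=np.flatnonzero(np.diff(np.r_[0,msk.astype(int),0]))
        print(nm,[(round(1e3*s[a],1),round(1e3*s[b-1],1)) for a,b in zip(e[::2],e[1::2])])
    return st
C=np.array([.5007,-.011,.262]);A=81.5
E
python3 - <<'E'
import pickle
from bub import *
st=read("w4");cv2.imwrite("pics/st.png",cv2.resize(st[::-1],(130,720),interpolation=cv2.INTER_NEAREST)[:590])
cv2.imwrite("pics/st.png",cv2.resize(st[::-1],(100,590)))
im=cv2.imread("pics/w3raw.png");m=pickle.load(open("w3.pkl","rb"))
b=cv2.inRange(cv2.cvtColor(im,cv2.COLOR_BGR2HSV),(100,120,60),(125,255,255));b[:295]=0;b[345:]=0;b[:,:285]=0;b[:,350:]=0
ys,xs=np.nonzero(b);print("blue",xs.min(),xs.max(),ys.min(),ys.max(),xs.mean(),ys.mean())
for z in(.22,.235,.245):print(z,back((315.6,319),z,"wrist",m).round(4),back(((xs.min()+xs.max())/2,319),z,"wrist",m).round(4),"width",np.linalg.norm(back((xs.min(),319),z,"wrist",m)-back((xs.max()+1,319),z,"wrist",m)).round(4))
E
```

```text
11.125 [ 0.4942 -0.0612  0.3317]
dark [(np.float64(-36.5), np.float64(-32.2)), (np.float64(-11.0), np.float64(-10.0)), (np.float64(9.0), np.float64(9.8)), (np.float64(31.5), np.float64(35.3))]
white [(np.float64(0.8), np.float64(8.5)), (np.float64(10.3), np.float64(13.0))]
blue 291 340 306 334 315.2714126807564 318.9243604004449
0.22 [ 0.4659 -0.2527  0.22  ] [ 0.4658 -0.2527  0.22  ] width 0.0521
0.235 [ 0.4676 -0.241   0.235 ] [ 0.4675 -0.2409  0.235 ] width 0.0492
0.245 [ 0.4687 -0.2331  0.245 ] [ 0.4686 -0.2331  0.245 ] width 0.0472
```

View pics/w4.png

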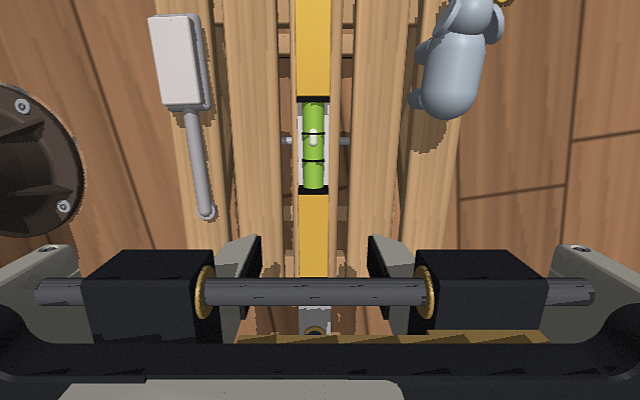

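{"fn": "apply_moves", "kwargs": {
  "motion": [
    {"x": -1, "y": -6, "z": 0, "yaw": 0, "hand": 0.4},
    {"x": -2, "y": -12, "z": 0, "yaw": 0, "hand": 0.4},
    {"x": -3, "y": -18, "z": 0, "yaw": 0, "hand": 0.4},
    {"x": -3.5, "y": -22, "z": 0, "yaw": 0, "hand": 0.4},
    {"x": -3.5, "y": -22, "z": 0, "yaw": 0, "hand": 0.4},
    {"x": -3.5, "y": -22, "z": 0, "yaw": 0, "hand": 0.4}
  ]
}}

```text
clock: 11.92
position: [0.4594, -0.2803, 0.3317]
ee_rot: [-2.379, -2.051, -0.001]
force: [0.4, 0.9, 1.0]
width: 0.7
gripper_force: 0.0
```

Run:
```python
from h import *
from scipy.optimize import least_squares
o=observe();m=camera_model("wrist");im=get_image("wrist");cv2.imwrite("pics/w5.png",im);print(o["clock"],o["position"].round(4))
b=cv2.inRange(cv2.cvtColor(im,cv2.COLOR_BGR2HSV),(100,120,60),(125,255,255))
n,l,s,c=cv2.connectedComponentsWithStats(b);i=1+np.argmax(s[1:,4]);x,y,w,h,a=s[i];print("blob",x,y,w,h,a,c[i])
ct=max(cv2.findContours((l==i).astype(np.uint8),cv2.RETR_EXTERNAL,cv2.CHAIN_APPROX_NONE)[0],key=len)
print(cv2.minEnclosingCircle(ct))
for z in(.235,.245):
    L=[back(p,z,"wrist",m).round(4) for p in((x,y+h/2),(x+w,y+h/2),(x+w/2,y),(x+w/2,y+h),(x+w/2,y+h/2))];print(z,*L)
    print(" top cam",back((450.3,212.7),z,"top").round(4))
cv2.imwrite("pics/w5c.png",cv2.resize(im[max(0,y-40):y+h+40,x-60:x+w+60],None,fx=3,fy=3))
```

```text
11.925 [ 0.4594 -0.2803  0.3317]
blob 287 109 61 61 1843 [316.660879   139.97721107]
((316.7924499511719, 139.132080078125), 30.424518585205078)
0.235 [ 0.4453 -0.2248  0.235 ] [ 0.4946 -0.2322  0.235 ] [ 0.4735 -0.2048  0.235 ] [ 0.4663 -0.2536  0.235 ] [ 0.47   -0.2285  0.235 ]
 top cam [ 0.4706 -0.2318  0.235 ]
0.245 [ 0.4463 -0.2239  0.245 ] [ 0.4937 -0.231   0.245 ] [ 0.4734 -0.2047  0.245 ] [ 0.4665 -0.2515  0.245 ] [ 0.47   -0.2274  0.245 ]
 top cam [ 0.4694 -0.2287  0.245 ]
```

View pics/w5c.png

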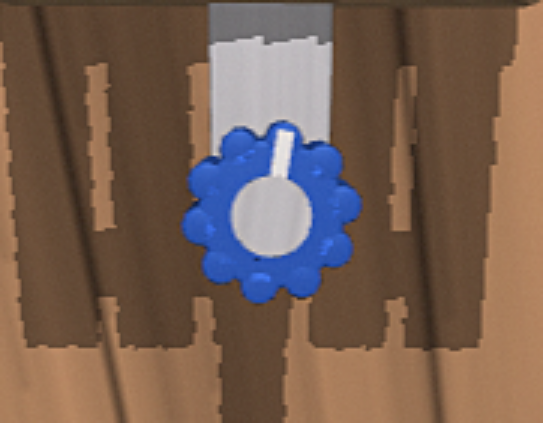

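{"fn": "apply_moves", "kwargs": {
  "motion": [
    {"x": 0.8, "y": 4, "z": 0, "yaw": 0, "hand": 0.4},
    {"x": 1.1, "y": 5.2, "z": -2, "yaw": 0, "hand": 0.4},
    {"x": 1.1, "y": 5.2, "z": -6, "yaw": 0, "hand": 0.4},
    {"x": 1.1, "y": 5.2, "z": -9.5, "yaw": 0, "hand": 0.4},
    {"x": 1.1, "y": 5.2, "z": -10.7, "yaw": 0, "hand": 0.4},
    {"x": 1.1, "y": 5.2, "z": -10.7, "yaw": 0, "hand": 0.4},
    {"x": 1.1, "y": 5.2, "z": -10.7, "yaw": 0, "hand": -1},
    {"x": 1.1, "y": 5.2, "z": -10.7, "yaw": 0, "hand": -1},
    {"x": 1.1, "y": 5.2, "z": -10.7, "yaw": 0, "hand": -1},
    {"x": 1.1, "y": 5.2, "z": -10.7, "yaw": 0, "hand": -1}
  ],
  "newtons": 35
}}

```text
clock: 13.22
position: [0.4693, -0.229, 0.2256]
ee_rot: [-2.38, -2.05, 0.002]
force: [-5.3, 1.2, 7.4]
width: 0.498
gripper_force: 35.0
```

{"fn": "apply_moves", "kwargs": {
  "motion": [
    {"x": 0, "y": 0, "z": 0, "yaw": -5, "hand": -1},
    {"x": 0, "y": 0, "z": 0, "yaw": -15, "hand": -1},
    {"x": 0, "y": 0, "z": 0, "yaw": -25, "hand": -1},
    {"x": 0, "y": 0, "z": 0, "yaw": -35, "hand": -1},
    {"x": 0, "y": 0, "z": 0, "yaw": -45, "hand": -1},
    {"x": 0, "y": 0, "z": 0, "yaw": -55, "hand": -1},
    {"x": 0, "y": 0, "z": 0, "yaw": -65, "hand": -1},
    {"x": 0, "y": 0, "z": 0, "yaw": -75, "hand": -1},
    {"x": 0, "y": 0, "z": 0, "yaw": -85, "hand": -1},
    {"x": 0, "y": 0, "z": 0, "yaw": -85, "hand": -1}
  ],
  "newtons": 35
}}

```text
clock: 14.48
position: [0.4685, -0.2278, 0.2256]
ee_rot: [-3.139, 0.1, 0.005]
force: [-10.4, 5.5, 11.4]
width: 0.497
gripper_force: 35.0
```

Run:
```python
from h import *
o=observe();print(o["position"].round(4),o["ee_rot"].round(3),o["joints"].round(2),o["force"].round(1),o["ft_torque"].round(2),o["width"])
im=get_image("top");cv2.imwrite("pics/t2.png",im)
```

```text
[ 0.4685 -0.2278  0.2256] [-3.139  0.1    0.005] [ 0.56  0.29 -0.26  1.81  0.08  1.06 -1.37] [-10.4   5.5  11.4] [ 1.37  2.08 -0.11] 0.49672251814387347
```

{"fn": "apply_moves", "kwargs": {
  "motion": [
    {"x": 0, "y": 0, "z": 0, "yaw": 0, "hand": 0.4},
    {"x": 0, "y": 0, "z": 0, "yaw": 0, "hand": 0.4},
    {"x": 0, "y": 0, "z": 2, "yaw": 0, "hand": 0.4},
    {"x": 0, "y": 0, "z": 6, "yaw": 5, "hand": 0.4},
    {"x": 0, "y": 0, "z": 10, "yaw": 15, "hand": 0.4},
    {"x": 0.5, "y": 4, "z": 10.6, "yaw": 25, "hand": 0.4},
    {"x": 1, "y": 8, "z": 10.6, "yaw": 35, "hand": 0},
    {"x": 1.7, "y": 12, "z": 10.6, "yaw": 45, "hand": -0.5},
    {"x": 2.5, "y": 16.7, "z": 10.6, "yaw": 55, "hand": -1},
    {"x": 2.5, "y": 16.7, "z": 10.6, "yaw": 65, "hand": -1}
  ]
}}

```text
clock: 15.78
position: [0.4959, -0.0576, 0.3313]
ee_rot: [-2.69, -1.622, -0.003]
force: [0.7, -1.3, -0.4]
width: 0.315
gripper_force: 0.0
```

{"fn": "apply_moves", "kwargs": {
  "motion": [
    {"x": 0, "y": 0, "z": 0, "yaw": 10, "hand": -1},
    {"x": 0, "y": 0, "z": 0, "yaw": 20, "hand": -1},
    {"x": 0, "y": 0, "z": 0, "yaw": 20, "hand": -1},
    {"x": 0, "y": 0, "z": 0, "yaw": 20, "hand": -1},
    {"x": 0, "y": 0, "z": 0, "yaw": 20, "hand": -1},
    {"x": 0, "y": 0, "z": 0, "yaw": 20, "hand": -1},
    {"x": 0, "y": 0, "z": 0, "yaw": 20, "hand": -1},
    {"x": 0, "y": 0, "z": 0, "yaw": 20, "hand": -1}
  ]
}}

```text
clock: 16.77
position: [0.4952, -0.062, 0.3307]
ee_rot: [2.38, 2.05, 0.0]
force: [-0.9, -0.7, -0.0]
width: 0.007
gripper_force: 0.0
```

Run:
```python
from bub import *
read("w6");o=observe();print(o["force"].round(1),o["width"],o["ee_rot"].round(3))
```

```text
16.775 [ 0.4952 -0.062   0.3307]
dark [(np.float64(-35.7), np.float64(-31.7)), (np.float64(-10.5), np.float64(-9.2)), (np.float64(9.5), np.float64(10.8)), (np.float64(32.0), np.float64(36.0))]
white [(np.float64(-6.2), np.float64(6.0))]
[ 0.1  0.2 -0.1] 0.003079843957319096 [2.38 2.05 0.  ]
```

{"fn": "apply_moves", "kwargs": {
  "motion": [
    {"x": -0.2, "y": 0.1, "z": -3, "yaw": 0, "hand": -1},
    {"x": -0.2, "y": 0.1, "z": -5, "yaw": 0, "hand": -1},
    {"x": -0.2, "y": 0.1, "z": -6, "yaw": 0, "hand": -1},
    {"x": -0.2, "y": 0.1, "z": -6.4, "yaw": 0, "hand": -1},
    {"x": -0.2, "y": 0.1, "z": -6.6, "yaw": 0, "hand": -1},
    {"x": -0.2, "y": 0.1, "z": -6.7, "yaw": 0, "hand": -1},
    {"x": -0.2, "y": 0.1, "z": -6.8, "yaw": 0, "hand": -1},
    {"x": -0.2, "y": 0.1, "z": -6.8, "yaw": 0, "hand": -1}
  ]
}}

```text
clock: 17.82
position: [0.4933, -0.0611, 0.2629]
ee_rot: [2.38, 2.05, 0.0]
force: [-0.5, 0.5, -0.4]
width: 0.006
gripper_force: 0.0
```

{"fn": "apply_moves", "kwargs": {
  "motion": [
    {"x": 0, "y": 0, "z": -0.05, "yaw": 0, "hand": -1},
    {"x": 0, "y": 0, "z": -0.1, "yaw": 0, "hand": -1},
    {"x": 0, "y": 0, "z": -0.15, "yaw": 0, "hand": -1},
    {"x": 0, "y": 0, "z": -0.15, "yaw": 0, "hand": -1},
    {"x": 0, "y": 0, "z": -0.15, "yaw": 0, "hand": -1}
  ]
}}

```text
clock: 18.45
position: [0.4935, -0.061, 0.2623]
ee_rot: [2.379, 2.049, 0.001]
force: [-3.4, -0.7, 10.9]
width: 0.004
gripper_force: 5.2
```

{"fn": "apply_moves", "kwargs": {
  "motion": [
    {"x": 0, "y": 0, "z": 0, "yaw": 0, "hand": -1},
    {"x": 0, "y": 0, "z": 0, "yaw": 0, "hand": -1},
    {"x": 0, "y": 0, "z": 0, "yaw": 0, "hand": -1},
    {"x": 0, "y": 0, "z": 0, "yaw": 0, "hand": -1},
    {"x": 0, "y": 0, "z": 0, "yaw": 0, "hand": -1},
    {"x": 0, "y": 0, "z": 0, "yaw": 0, "hand": -1},
    {"x": 0, "y": 0, "z": 0, "yaw": 0, "hand": -1},
    {"x": 0, "y": 0, "z": 0, "yaw": 0, "hand": -1},
    {"x": 0, "y": 0, "z": 0, "yaw": 0, "hand": -1},
    {"x": 0, "y": 0, "z": 0, "yaw": 0, "hand": -1}
  ]
}}

```text
clock: 19.7
position: [0.4935, -0.061, 0.2623]
ee_rot: [2.379, 2.05, 0.001]
force: [-3.2, 0.2, 10.0]
width: 0.003
gripper_force: 5.2
```

Run:
```python
from bub import *
read("w7");o=observe();print(o["force"].round(1),o["ft_torque"].round(2),o["width"])
```

```text
19.7 [ 0.4935 -0.061   0.2623]
dark [(np.float64(-45.0), np.float64(-40.7)), (np.float64(-35.7), np.float64(-31.2)), (np.float64(-10.5), np.float64(-9.0)), (np.float64(9.5), np.float64(10.8)), (np.float64(32.0), np.float64(36.0))]
white [(np.float64(-6.0), np.float64(6.3))]
[-2.7 -0.8 10.1] [-0.09  0.7   0.03] 0.0029820819340369035
```

View pics/w7.png

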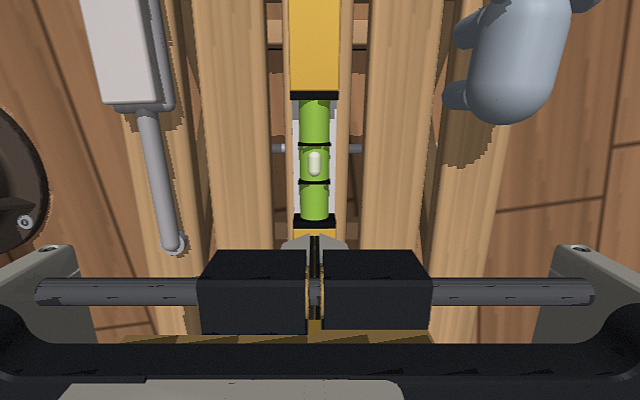

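The bubble at (314,163) sits between the lines at rows 144 and 182. The fingers press on the near shoulder with 10 N, and the level lies on the middle slat. I'm handing in.

```bash
python3 -c "
from cell import *
print(sign_off())"
```

```text
the job is handed in; nothing more can be done
None
```

The job is handed in: the level lies lengthways on the middle slat, the bubble read within about 0.3 mm of the middle after an 85° clockwise turn of the knob, and the fingers were still pressing with about 10 N; the verdict was not reported back.

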